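# Spring open the ribbon compartment of a typewriter case

## Task

In the open typewriter case, open the spare-ribbon compartment, the one with the pale lid and the brass push plate: press the plate once with a fingertip, down until its latch lets go and without forcing it, then take the finger away so that the lid springs up by itself, and watch for two seconds, without touching it, that it stays open. Do not push it down again, leave the dark-lidded compartment with the black plate shut, and neither pick up nor disturb the loose parts and tools around.

Things in the scene. Friction and masses are not known exactly. Their poses are not given: they have to be found in the camera images.
- ribbon_plate (a point): centre of the top face of the brass push plate (44 mm across the lid, 20 mm deep, 1.5 mm proud) on the pale lid of the ribbon compartment, 84 mm from the hinge, 20 mm from the free edge. z is the lid's upward normal, x points from hinge to free edge. Shut, it is 78 mm above the cart top, 7 mm below the case rim.
- ribbon_lid (a joint): ribbon lid angle (rad, noise 0.01): 0.01 shut and latched, negative pushed below flush, hard stop at -0.048 (5 mm of travel at the plate; moves at 3 N, under 5 N to the stop). Pushed to the stop the latch lets go; as the finger leaves, a spring swings the lid up in 0.5 s to its open stop at 0.50 (plate 40 mm higher). Push-push: pushing the open lid down to its stop again locks it shut.
- ribbon_till: fixed wooden ribbon compartment box, 150 (y) x 110 (x) x 68 mm, two ribbon spools inside; origin under its centre, axes as the case's. Its lid is 136 x 100 mm, 6 mm thick, hinged along the -x edge nearest the robot. It and the tool compartment stand side by side, either way round, in the end of the case nearest the robot.
- tool_plate (a point): centre of the top face of the black rubber push plate (44 mm across the lid, 20 mm deep, 1.5 mm proud) on the dark brown lid of the tool compartment, 84 mm from the hinge, 20 mm from the free edge. z is the lid's upward normal, x points from hinge to free edge. Same latch; stays shut.
- tool_lid (a joint): angle of the dark tool lid (rad), same meaning as for the ribbon lid; it starts shut and stays shut
- case: open wooden typewriter carrying case, fixed: base tray 420 x 322 mm, 85 mm high, walls 9 mm, floor 8 mm. Origin under the tray's centre on the cart top; x points away from the robot along the 420 mm side, y left. Its big lid stands propped back beyond its -y side, out to 460 mm from the origin and 275 mm high. The compartments fill its -x end; the rest is an open bay.
- drum: loose brass drawband drum, 54 mm wide, 24 mm high, standing flat in the case bay; origin under its centre
- bail_roller: loose nickel bail roller, 19 mm across, 36 mm high, standing on end in the case bay; origin under its centre
- eraser_wheel: loose black rubber eraser wheel, 38 mm across, 7 mm thick, lying flat in the case bay; origin under its centre
- mug: loose white enamel mug, 82 mm across, 85 mm high, left of the case; origin under its centre, handle to its own +y
- screwdriver: loose yellow-handled screwdriver, 190 mm long, lying left of the case; origin on the cart top under its middle, blade to its own +x
- brush: loose wooden cleaning brush, 170 mm long, lying in front of the typewriter; origin on the cart top under its middle, bristles to its own +x
- ribbon_tin: loose round red tin, 64 mm across, 24 mm high, near left of the robot; origin under its centre

How it is judged (in metres and radians):
On the way, in this order (a step that is already met when the one before it is completed fails the run):
1. the fingers push the ribbon lid below flush (value of joint ribbon_lid below -0.02 rad and contact force between the fingers and ribbon_lid above 1 N).
2. the ribbon lid has sprung up and stands open, untouched, for two seconds (value of joint ribbon_lid above 0.42 rad and contact force between the fingers and ribbon_lid below 0.1 N), for 2 s.
At the end, for the whole second after the job is handed in: the ribbon lid stands open on its own (above 0.42 rad) and at rest, the tool lid is shut (below 0.04 rad), and every loose thing is within 30 mm of where it was (value of joint ribbon_lid above 0.42 rad and value of joint tool_lid below 0.04 rad and velocity of joint ribbon_lid below 0.05 rad/s and not (distance of any of drum, bail_roller, eraser_wheel, mug, screwdriver, brush, ribbon_tin from where it was at the start of the episode above 0.03 m)); the robot touches nothing.
It fails at once if the ribbon lid is pushed down again once it has sprung up (value of joint ribbon_lid between 0.1 and 0.4 rad and velocity of joint ribbon_lid below -0.12 rad/s).
It fails at once if the ribbon lid is forced (more than 40 N) (contact force between the fingers and ribbon_lid above 40 N).
It fails at once if the tool compartment is opened (value of joint tool_lid above 0.1 rad).
It fails at once if a loose part or tool is picked up, carried or knocked away (moved more than 30 mm) (distance of any of drum, bail_roller, eraser_wheel, mug, screwdriver, brush, ribbon_tin from where it was at the start of the episode above 0.03 m).
It also fails if it takes over 32 s, if anything falls off the work surface, if the arm or the gripper's body presses on something with over 40 N, if the wrist force passes 120 N, or if a joint passes its speed limit or range.

## Robot

A 6-joint arm with a two-finger parallel gripper is mounted at the origin on the work surface. World frame = base frame: x ahead of the robot, y to its left, z up, the work surface at z = 0. Lengths are in m, angles in degrees, forces in N, time in s.
With the tool pointing down it reaches from about 0.4 to 0.825 m from the base axis. Payload 7 kg.
Tool frame: the origin (TCP) lies midway between the tips of the shut fingers; the grasp point (between the pads) lies 19 mm behind it (ctrl.grasp_offset is the distance from the TCP to the grasp point, in m); z points along the fingers, x is the direction in which the jaws open and shut, and the axes are right-handed (so a half turn about z gives the same grasp; the last joint's range is limited). The gripper opens to 88 mm and grips with 3 to 60 N. Pads are 19 mm wide; open, the fingers measure 130 mm over their backs; the gripper's body (78 mm by 193 mm) begins 47 mm behind the grasp point.
Start: joints at [-53.337, 20.546, 0.682, 0, -70.136, -16.507], TCP at [0.233, -0.634, 0.227] pointing down, gripper open.
Joint ranges: [-176.03, 176.03], [-82.01, 121.73], [-58.28, 71.71], [-173.87, 95.51], [-174.79, -0.11], [-173.66, 173.66]. Speed limits (degrees/s): [136.94, 136.94, 172.46, 180, 180, 180].

## Interface

Orientations are given as [roll, pitch, yaw] about the fixed x, y, z axes, in that order (R = Rz(yaw) Ry(pitch) Rx(roll)).
In Python, from plant import sensors, snapshot, order, ctrl gives the robot as it stands.
- The arm moves only by the tool send_rows, never from a script. Its argument "commands" is a list of rows, each a list of 3 entries, a list of its own where there are three numbers: the closure, from 0 (fully open) to 1 (shut), then the shift along the world's x, y, z in units of 0.25 m (1.0 is 0.25 m), then the turn, a rotation vector about the world's x, y, z in units of 360 degrees (1.0 is 360 degrees). In form: [[hand, [x, y, z], [ax, ay, az]], ...]. A call has 1 to 12 rows; each row shifts and turns the pose as measured when the row begins; what a row does not reach is not made up. A row lasts 1/10 s, in which the tool goes at most 50 mm and 8.59 degrees, less where a joint would pass 70% of its speed; a pose out of reach is approached as far as the arm can. A call with a number of a shift or a turn outside -1 to 1 is refused whole. A call with a gripper value outside its range is refused whole. The fingers move at their own pace and stop on an object; the grip force is fixed at half the most. Time passes only in rows, so rows that do not move let the fingers close. It gives the time, the measured TCP pose, the force and the opening at its end, in the units of the state.
- sensors.get_obs(): the state, without advancing time (a new reading comes with each control period).
- snapshot(name): name is "side" or "top"; returns a dict with "color" (400x640x3 uint8, blue, green, red), "z_map" (400x640 float32, m along the optical axis (not along the pixel's ray), 0 where there is no reading), "mtx" (3x3 intrinsics, pixels), "xyz" and "attitude" of the camera in the world. Camera axes: x right, y down, z forward; pixel columns grow to the right and rows downward; lengths in m; the calibration is good to about 2 mm. A picture is of the moment at which its call begins.
- order.close_job(): hands the job in, once; it reports no verdict.
The state is a dict: "clock": time; "joint_pos": joint angles; "qvel": joint speeds; "tau": joint torques, N m; "tool_pos": TCP position; "orientation": TCP orientation; "force": force on the tool from outside, world axes, zero at the start; "moment": the same for the moment, N m; "opening": finger opening in m.
Only numpy, scipy, OpenCV 4.12 (cv2) and the standard library are available. Lean on these libraries where they do the work, as an engineer would, in place of code of your own. Each camera call takes 0.05 s, during which the arm holds its last target.

## Working session

There is one attempt and no reset: what is moved stays moved. The work goes in short steps, Python scripts to look and compute and a tool call to move; the robot and the scene stay as the last step left them, time stands still between calls to the robot, and variables do not carry over. Pictures are saved under pics/ and viewed, and the job is handed in when it is done.

Besides the shell and the picture viewer there is one more tool, called after ">>>" as name(argument=value, ...), one argument or row to a line, values as JSON. send_rows: Moves the arm, as the interface text tells. Its arguments: {"type":"object","properties":{"commands":{"type":"array","items":{"type":"array"}}},"required":["commands"]}

```bash
mkdir -p pics; python3 - <<'E'
from plant import sensors, snapshot
import cv2,numpy as np
o=sensors.get_obs();print(o)
for n in("top","side"):
    s=snapshot(n);cv2.imwrite(f"pics/{n}1.png",s["color"]);np.savez(f"{n}1.npz",**s)
    print(n,s["mtx"],s["xyz"],s["attitude"])
E
```

```text
{'clock': 0.0, 'joint_pos': array([-5.33351824e+01,  2.05891797e+01,  6.32690785e-01, -1.97743318e-02,
       -7.01331679e+01, -1.65056971e+01]), 'qvel': array([ 0.09435628, -0.1061061 , -0.05997213, -0.07979313, -0.00479636,
       -0.12732745]), 'tau': array([ 1.44460824e-03, -5.82714987e+01,  2.93054777e+01,  6.99721947e+00,
        6.76688593e-03, -1.51999552e-04]), 'tool_pos': array([ 0.23241874, -0.6332097 ,  0.22564098]), 'orientation': array([-1.79992348e+02, -9.12439272e-02,  1.10152380e+02]), 'force': array([ 0.14222569, -0.8180285 , -0.43579232]), 'moment': array([0.01277854, 0.01776012, 0.0553339 ]), 'opening': 0.08774710434672034}
top [[397.63350464   0.         316.28254925]
 [  0.         397.63350464 195.73345548]
 [  0.           0.           1.        ]] [0.38493293 0.18251847 0.98529069] [-172.40475569    0.42783796  -88.68802364]
side [[451.89586679   0.         314.97421826]
 [  0.         451.89586679 208.5923729 ]
 [  0.           0.           1.        ]] [0.16473769 0.99669834 0.80268821] [-131.40925886    1.15596226 -159.12685884]
```

View pics/top1.png

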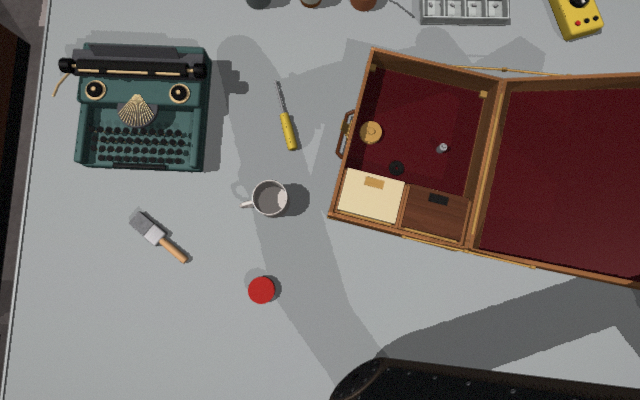

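View pics/side1.png

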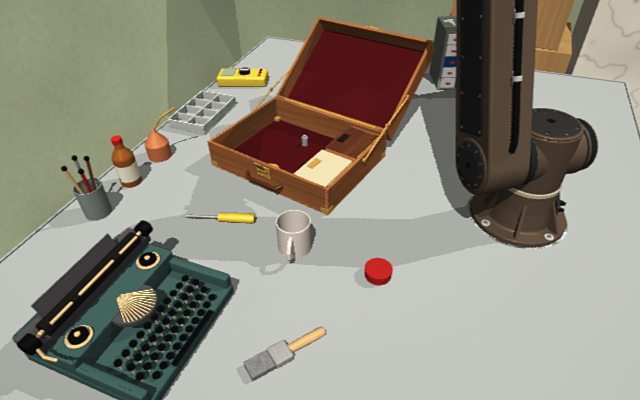

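```bash
cat > h.py <<'E'
import numpy as np
from scipy.spatial.transform import Rotation as R
def w(s,u,v,z=None):
    K=s["mtx"];r=np.array([(u-K[0,2])/K[0,0],(v-K[1,2])/K[1,1],1.])
    M=R.from_euler('xyz',s["attitude"],degrees=True).as_matrix()
    if z is None:
        d=float(np.median(s["z_map"][int(v)-1:int(v)+2,int(u)-1:int(u)+2]));return s["xyz"]+M@r*d
    q=M@r;return s["xyz"]+q*(z-s["xyz"][2])/q[2]
E
python3 - <<'E'
from h import *; import cv2
s=dict(np.load("top1.npz"))
for u,v in[(374,183),(370,195),(438,200),(262,290),(348,208),(269,198)]:print(u,v,w(s,u,v).round(4))
c=s["color"][150:250,320:480];cv2.imwrite("pics/c1.png",cv2.resize(c,None,fx=5,fy=5,interpolation=cv2.INTER_CUBIC))
s=dict(np.load("side1.npz"))
for u,v in[(315,162)]:print(u,v,w(s,u,v).round(4))
c=s["color"][110:210,250:400];cv2.imwrite("pics/c2.png",cv2.resize(c,None,fx=5,fy=5,interpolation=cv2.INTER_CUBIC))
E
```

```text
374 183 [0.5382 0.0596 0.0788]
370 195 [0.5103 0.0684 0.0769]
438 200 [ 0.5019 -0.0871  0.0785]
262 290 [0.2851 0.3159 0.024 ]
348 208 [0.4792 0.1186 0.0762]
269 198 [0.5071 0.3102 0.0056]
315 162 [0.5386 0.0569 0.0808]
```

View pics/c1.png

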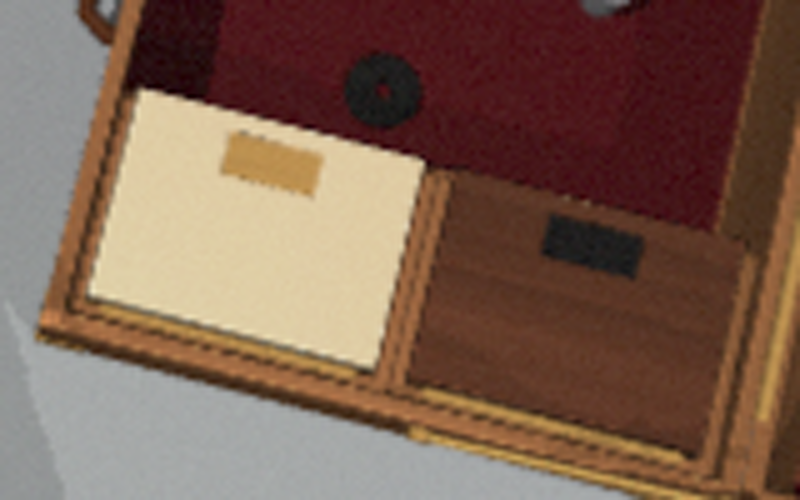

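View pics/c2.png

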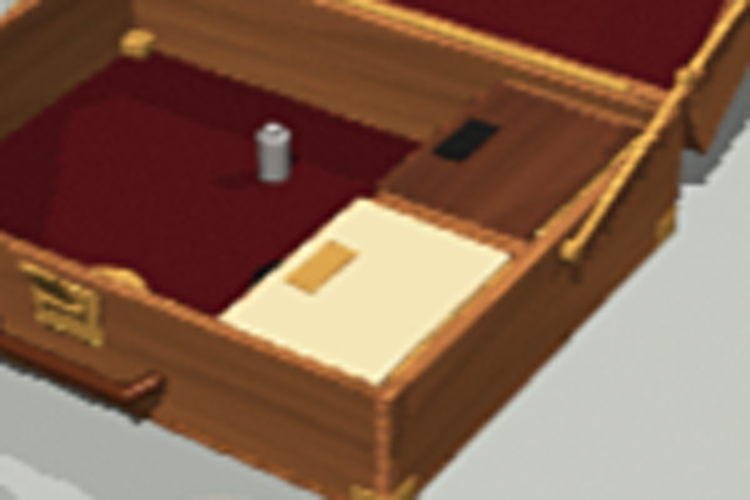

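```bash
python3 - <<'E'
from h import *
s=dict(np.load("top1.npz"))
f=lambda x,y,z:w(s,320+(x-2)/5,150+(y-2)/5,z)
hr,fr,fl,hl=[f(*p,0.0765) for p in((375,370),(425,160),(138,90),(90,295))]
for a,b in((hr,fr),(hl,fl),(fr,fl),(hr,hl)):
    d=b-a;print(np.degrees(np.arctan2(d[1],d[0])),np.linalg.norm(d))
print("plate",f(271,163,.078))
d=(fr-fl);d/=np.linalg.norm(d);x=np.array([-d[1],d[0],0]);
print(x,"pred plate",(hr+hl)/2+x*.084*1, (fr+fl)/2-x*.018)
s=dict(np.load("side1.npz"))
print("side",w(s,250+(321-2)/5,110+(267-2)/5,.078))
E
```

```text
-13.471167905055463 0.10040517793737493
-12.190954951297604 0.09851826431061537
77.23694504018886 0.13644231064249215
76.4326763125149 0.13423097738085618
plate [0.5401712  0.05994948 0.078     ]
[ 0.97529201 -0.22091966  0.        ] pred plate [0.5434007  0.05868325 0.0765    ] [0.5408906  0.05911999 0.0765    ]
side [0.54153148 0.05865097 0.078     ]
```

>>> send_rows(
  commands=[
    [1,[0,0,0.2],[0,0,0]],
    [1,[0,0,0.2],[0,0,0]],
    [1,[0,0,0.2],[0,0,0]],
    [1,[0,0,0.2],[0,0,0]],
  ],
)

```text
clock: 0.5
tool_pos: [0.23, -0.6278, 0.4194]
orientation: [-179.8, -1.3, 110.1]
force: [0.8, -1.7, 0.1]
opening: 0.0609
```

>>> send_rows(
  commands=[
    [1,[0.08,0.18,0],[0,0,-0.008]],
    [1,[0.08,0.18,0],[0,0,-0.008]],
    [1,[0.08,0.18,0],[0,0,-0.008]],
    [1,[0.08,0.18,0],[0,0,-0.008]],
    [1,[0.08,0.18,0],[0,0,-0.008]],
    [1,[0.08,0.18,0],[0,0,-0.008]],
    [1,[0.08,0.18,0],[0,0,-0.008]],
    [1,[0.08,0.18,0],[0,0,-0.008]],
    [1,[0.08,0.18,0],[0,0,-0.008]],
    [1,[0.08,0.18,0],[0,0,-0.008]],
  ],
)

```text
clock: 1.5
tool_pos: [0.4292, -0.1744, 0.425]
orientation: [-180.0, -0.8, 79.6]
force: [1.1, -0.1, 0.7]
opening: 0.0004
```

>>> send_rows(
  commands=[
    [1,[0.08,0.18,-0.02],[0,0,-0.003]],
    [1,[0.08,0.18,-0.02],[0,0,-0.002]],
    [1,[0.08,0.18,-0.04],[0,0,-0.002]],
    [1,[0.08,0.17,-0.08],[0,0,0]],
    [1,[0.06,0.1,-0.08],[0,0,0]],
    [1,[0,0,0],[0,0,0]],
  ],
)

```text
clock: 2.1
tool_pos: [0.523, 0.0357, 0.3637]
orientation: [-180.0, -0.9, 77.2]
force: [-1.2, -0.6, -0.2]
opening: 0.0004
```

>>> send_rows(
  commands=[
    [1,[0.035,0.05,-0.1],[0,0,0]],
    [1,[0.03,0.04,-0.18],[0,0,0]],
    [1,[0,0,-0.18],[0,0,0]],
    [1,[0,0,-0.18],[0,0,0]],
    [1,[0,0,-0.15],[0,0,0]],
    [1,[0,0,0],[0,0,0]],
    [1,[0,0,0],[0,0,0]],
  ],
)

```text
clock: 2.8
tool_pos: [0.5391, 0.0575, 0.163]
orientation: [179.8, -0.9, 77.4]
force: [0.5, 0.1, 1.2]
opening: 0.0003
```

>>> send_rows(
  commands=[
    [1,[0.006,0.007,-0.1],[0,0,0]],
    [1,[0,0,-0.1],[0,0,0]],
    [1,[0,0,-0.05],[0,0,0]],
    [1,[0,0,0],[0,0,0]],
    [1,[0,0,0],[0,0,0]],
  ],
)

```text
clock: 3.3
tool_pos: [0.5479, 0.0607, 0.1108]
orientation: [179.0, -1.3, 77.4]
force: [-0.8, -0.2, 0.8]
opening: 0.0003
```

```bash
python3 - <<'E'
from plant import sensors, snapshot
import cv2,numpy as np
a=snapshot("side")["color"][70:210,230:430];cv2.imwrite("pics/s2.png",cv2.resize(a,None,fx=4,fy=4))
a=snapshot("top")["color"][120:260,310:510];cv2.imwrite("pics/t2.png",cv2.resize(a,None,fx=4,fy=4))
o=sensors.get_obs();print(o["tool_pos"],o["orientation"],o["force"])
E
```

```text
[0.54786542 0.06077557 0.11073032] [178.98335972  -1.33660359  77.41848756] [-0.41758952 -0.70900297  0.13261141]
```

View pics/s2.png

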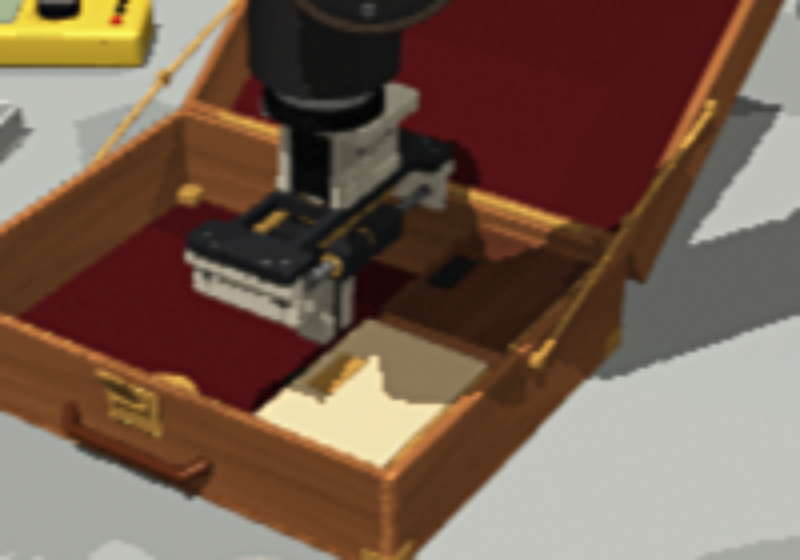

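View pics/t2.png

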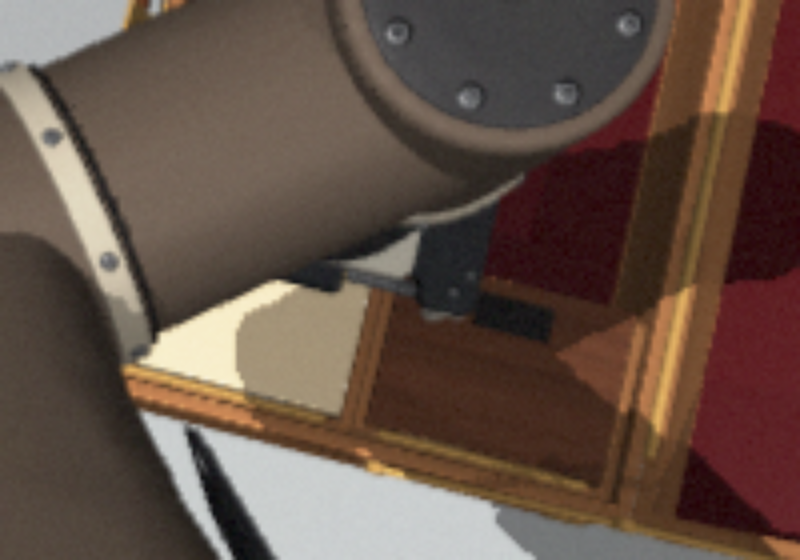

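>>> send_rows(
  commands=[
    [1,[-0.02,-0.004,-0.05],[0,0,0]],
    [1,[-0.01,0,-0.03],[0,0,0]],
    [1,[0,0,-0.01],[0,0,0]],
    [1,[0,0,0],[0,0,0]],
  ],
)

```text
clock: 3.8
tool_pos: [0.5424, 0.0606, 0.0914]
orientation: [178.7, -1.5, 77.5]
force: [0.3, -0.1, 1.2]
opening: 0.0007
```

>>> send_rows(
  commands=[
    [1,[-0.004,-0.004,-0.015],[-0.003,0.004,0]],
    [1,[0,0,-0.01],[0,0,0]],
    [1,[0,0,-0.008],[0,0,0]],
  ],
)

```text
clock: 4.1
tool_pos: [0.5425, 0.0599, 0.0839]
orientation: [179.9, -0.1, 77.5]
force: [-0.7, -0.5, -0.4]
opening: 0.0003
```

>>> send_rows(
  commands=[
    [1,[0,0,-0.012],[0,0,0]],
    [1,[0,0,-0.008],[0,0,0]],
  ],
)

```text
clock: 4.3
tool_pos: [0.5427, 0.06, 0.0783]
orientation: [179.9, -0.1, 77.5]
force: [-2.3, -0.8, 3.3]
opening: 0.0003
```

Contact at z≈0.078, about 3 N. Small steps on.

>>> send_rows(
  commands=[
    [1,[0,0,-0.008],[0,0,0]],
  ],
)

```text
clock: 4.4
tool_pos: [0.5428, 0.06, 0.0763]
orientation: [179.9, -0.1, 77.5]
force: [-0.4, -0.1, 4.2]
opening: 0.0006
```

>>> send_rows(
  commands=[
    [1,[0,0,-0.008],[0,0,0]],
  ],
)

```text
clock: 4.5
tool_pos: [0.5429, 0.06, 0.0745]
orientation: [179.9, -0.1, 77.5]
force: [-2.6, 1.0, 3.8]
opening: 0.0007
```

>>> send_rows(
  commands=[
    [1,[0,0,-0.006],[0,0,0]],
  ],
)

```text
clock: 4.6
tool_pos: [0.543, 0.0599, 0.0735]
orientation: [179.8, -0.1, 77.5]
force: [-7.1, 2.3, 21.7]
opening: 0.0004
```

The force jump to 21.7 N shows the hard stop, so I withdraw now.

>>> send_rows(
  commands=[
    [1,[0,0,0.2],[0,0,0]],
    [1,[0,0,0.2],[0,0,0]],
    [1,[0,0,0.2],[0,0,0]],
    [1,[0,0,0.2],[0,0,0]],
    [1,[0,0,0.15],[0,0,0]],
    [1,[0,0,0],[0,0,0]],
    [1,[0,0,0],[0,0,0]],
  ],
)

```text
clock: 5.3
tool_pos: [0.5393, 0.0583, 0.3168]
orientation: [180.0, 0.0, 77.4]
force: [-0.1, -0.9, 0.1]
opening: 0.0004
```

```bash
python3 - <<'E'
from plant import sensors, snapshot
import cv2,numpy as np
a=snapshot("side")["color"];cv2.imwrite("pics/s3.png",a)
o=sensors.get_obs();print(o["tool_pos"],o["orientation"],o["force"])
E
```

```text
[0.53954924 0.05813448 0.31698255] [1.79934849e+02 2.43270241e-02 7.74564993e+01] [0.17898584 0.58285015 0.46893072]
```

View pics/s3.png

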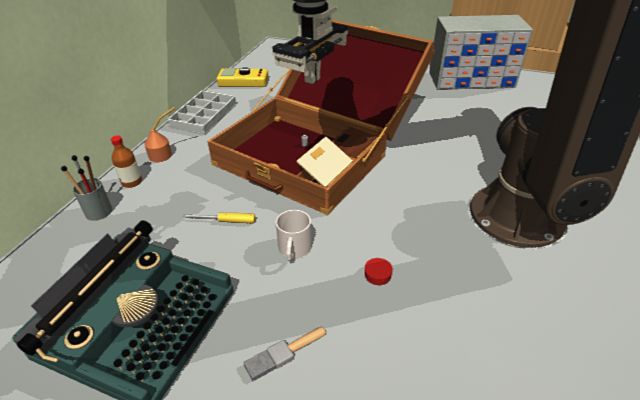

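The pale lid has sprung up: its plate is now at about (317,154), and the finger is well clear at (311,78). The loose things are unmoved. I'll wait more than two seconds.

>>> send_rows(
  commands=[
    [1,[0,0,0],[0,0,0]],
    [1,[0,0,0],[0,0,0]],
    [1,[0,0,0],[0,0,0]],
    [1,[0,0,0],[0,0,0]],
    [1,[0,0,0],[0,0,0]],
    [1,[0,0,0],[0,0,0]],
    [1,[0,0,0],[0,0,0]],
    [1,[0,0,0],[0,0,0]],
    [1,[0,0,0],[0,0,0]],
    [1,[0,0,0],[0,0,0]],
    [1,[0,0,0],[0,0,0]],
    [1,[0,0,0],[0,0,0]],
  ],
)

```text
clock: 6.55
tool_pos: [0.538, 0.0578, 0.3119]
orientation: [-179.7, 0.3, 77.4]
force: [0.6, 0.0, -0.3]
opening: 0.0001
```

>>> send_rows(
  commands=[
    [1,[0,0,0],[0,0,0]],
    [1,[0,0,0],[0,0,0]],
    [1,[0,0,0],[0,0,0]],
    [1,[0,0,0],[0,0,0]],
    [1,[0,0,0],[0,0,0]],
    [1,[0,0,0],[0,0,0]],
    [1,[0,0,0],[0,0,0]],
    [1,[0,0,0],[0,0,0]],
    [1,[0,0,0],[0,0,0]],
    [1,[0,0,0],[0,0,0]],
    [1,[0,0,0],[0,0,0]],
    [1,[0,0,0],[0,0,0]],
  ],
)

```text
clock: 7.75
tool_pos: [0.5381, 0.0578, 0.312]
orientation: [-179.7, 0.3, 77.4]
force: [-0.1, 0.0, 0.1]
opening: 0.0003
```

```bash
python3 - <<'E'
from plant import sensors, snapshot
from h import *
import cv2
s=snapshot("side");b=np.load("side1.npz");cv2.imwrite("pics/s4.png",cv2.resize(s["color"][100:220,230:430],None,fx=4,fy=4))
print("plate",w(s,317,154),"tool",w(s,365,140),w(dict(b),365,140))
o=sensors.get_obs();print(o["clock"],o["tool_pos"],o["force"])
E
```

```text
plate [0.52835787 0.06687861 0.11603282] tool [ 0.44142199 -0.0974799   0.07808716] [ 0.44175071 -0.09877986  0.07722628]
7.8 [0.53805815 0.05773702 0.31195404] [-1.17073164  0.34886022 -0.13119016]
```

View pics/s4.png

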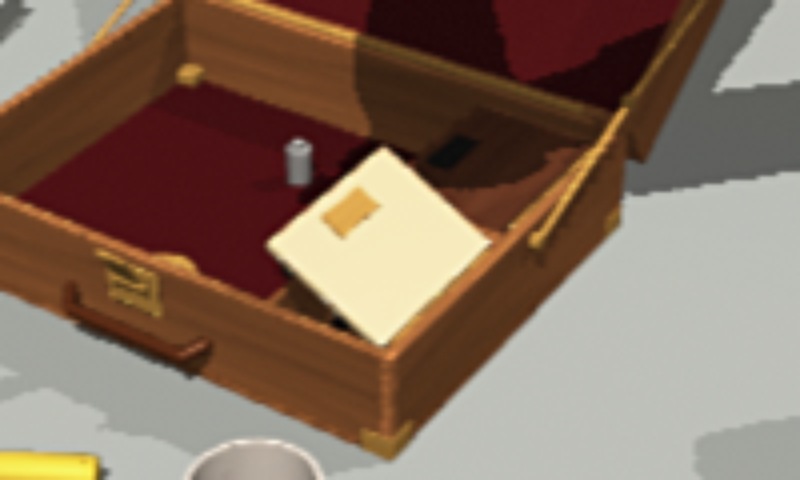

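The pale lid is still open 2.5 s later, with its plate near (350,212) in the crop at z≈0.116. The dark lid is flat and shut, with its plate near (452,152). Handing in.

```bash
python3 -c "
from plant import order
print(order.close_job())"
```

```text
the job is handed in; nothing more can be done
None
```

The spare-ribbon compartment is open, and I handed the job in at about 7.8 s of the 32 s allowed. I pressed the brass plate once with the shut fingertips. Contact came at z≈0.078, and I pushed to the hard stop at z≈0.0735, where the measured force was about 22 N against the 40 N limit. Then I lifted straight away and the lid sprang up by itself.

- **Ribbon lid:** it was still open, untouched, about 2.5 s after I first saw it up. The plate measured z≈0.116, about 38 mm above its shut height, against the 40 mm expected fully open.
- **Tool lid:** shut, at the same height as before to within 1 mm.
- **Loose things:** I saw nothing out of place in the side view. The eraser wheel was hidden there behind the opened lid, and I did not take a final top view or measure positions.
- **Robot:** the fingers were about 0.2 m above the lid, with no contact force showing beyond sensor noise of about 1 N.

No check failed or disagreed. I could not read the lid angle directly, so "open" rests on the pictures and the depth measurement.

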